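# Close a mould in the bench cam clamp

## Task

Load the bright aluminium mould with the brass bush on top into the orange bench clamp: keep it upright and lower it gently between the fixed platen and the sprung black pad, square to them, down onto the base between the two low rails, and let go. Then swing the cam lever round by its black knob until the cam's high point, marked by the red line on the disc, stands square against the red line on the jaw's wear block, so that the mould is held tight against the fixed platen, and leave the lever there. Leave everything else on the bench where it is.

Things in the scene. Friction and masses are not known exactly. Their poses are not given: they have to be found in the camera images.
- mould: the bright aluminium split mould, standing upright on the bench at the robot's left or right: 70 mm along its x, 44 mm along its y (across the two halves, the grip), 95 mm tall, with a dark parting line in its middle and a flat 22 mm brass bush, 3 mm high, on top; 0.5 to 0.75 kg. Origin at the centre of its underside, z up. It is the same turned by half a turn
- clamp: orange bench mould clamp, bolted down, place and yaw vary (yaw within 0.25 rad). Aluminium base plate 170 mm (x) by 280 mm (y), 12 mm thick; origin at the centre of its underside, z up. It clamps along its +y: fixed platen at the +y end, then the mould's gap, the moving jaw, and the cam at the -y end. Two sprung guide rods run along y at x = +-58 mm, coils up to 45 mm high
- platen_face (a point): point on the fixed orange platen's inner face, at x = 0, y = 80 mm, 36 mm above the bench in the clamp's frame (axes as the clamp's). The platen is 140 mm wide; its top is 60 mm above the bench
- pad_face (a point): point on the face of the moving black pad (72 mm wide) that looks to the platen, 37 mm above the bench; moves with the pad. Open it is at y = 26.5 mm in the clamp's frame, so the gap is 53.5 mm. Pad and orange jaw (136 mm wide) reach 60 mm above the bench. Axes as the clamp's
- seat (a point): point in the clamp where the centre of the mould's underside goes for loading: x = 0, y = 53 mm, z = 12 mm in the clamp's frame (axes as the clamp's), the middle of the open gap, on top of the base plate, between two rails 10 mm high and 80 mm apart. The mould's y goes along the clamp's y, either way round, with about 5 mm of play all round. Clamping pushes the mould on to y = 58 mm
- cam (a joint): turn of the cam (rad), clockwise from above as it grows. 0: high point (red line) square against the jaw's wear block, lever along the clamp's -x. Starts open, -1.9 to -1.65 (lever roughly along -y, disc clear of the jaw); touches the jaw at -1.57. Stops at -2.2 and +0.45. Friction holds it where it is left. Needs 2 to 5 N at the knob. Lift is 12 mm, almost flat near 0
- cam_pivot (a point): point on the cam's upright pivot axis, 24 mm above the bench, at x = 0, y = -49.5 mm in the clamp's frame. Turns with the cam: its -x axis points along the lever, its +y axis to the high point. The disc is 68 mm across, its centre 12 mm off the pivot, its top 48 mm above the bench
- cam_knob (a point): grip point on the axis of the upright round black knob at the lever's end, 120 mm from the pivot, 96 mm above the bench. Knob 24 mm across, from 68 to 117 mm above the bench; the lever bar below it (18 mm wide) is 57 to 66 mm above the bench. The knob revolves freely on its own axis, so the hand need not turn with the lever
- jaw (a joint): travel of the jaw towards the fixed platen (m): 0 sprung fully back (open), 0.012 with the cam at its high point. Its return springs push back with 7 N at 0, 15 N at 0.012
- pad (a joint): how far the jaw's black pressure pad is pressed back into the jaw on its disc springs (m): 0 free, about 0.002 to 0.0025 with the mould clamped; 4 N to start, then 4 N per mm
- steel_mould: another mould, dark steel, 80 x 50 mm and 55 mm tall, loose; stays where it is, left or right, opposite the aluminium one. Origin at the centre of its underside
- brush: flat wooden brush lying on the bench, 212 mm long, 50 mm wide, 16 mm high; stays. Origin near its middle, its x along the handle to the bristles
- ring_a: dark steel ring, 50 mm across, 14 mm high, loose; stays. Origin at the centre of its underside
- ring_b: dark steel ring like ring_a; stays
- spray_can: white spray can with a red cap, 54 mm across, 160 mm tall, loose; stays. Origin at the centre of its underside
- screwdriver: screwdriver with a black handle, 200 mm long, 26 mm high, lying loose; stays. Origin under its middle, x to the tip
- cup: steel cup, 72 mm across the rim, 85 mm tall, loose; stays. Origin at the centre of its underside
Not all that is in view belongs to the job. What is shaped like the mould but green is not meant.

How it is judged:
On the way, in this order (a step that is already met when the one before it is completed fails the run):
1. the mould stands in the open clamp: upright on the base plate between the rails, between pad and fixed platen, within 8 mm sideways and 0.15 rad of square, and is let go (x of mould in the frame of clamp between -0.008 and 0.008 m and y of mould in the frame of clamp between 0.045 and 0.062 m and z of mould in the frame of clamp between 0.009 and 0.015 m and angle between the y axis of mould and the y axis of clamp, either way round below 0.15 rad and angle between mould's own z axis and vertical below 0.05 rad and contact force between mould and the fingers below 0.3 N and linear speed of mould below 0.03 m/s), for 0.2 s.
2. the cam is turned to its high point and the mould is clamped: cam within 0.10 rad of 0, pad pressed back more than 1 mm (value of joint cam between -0.1 and 0.1 rad and value of joint pad above 0.001 m), for 0.2 s.
At the end, for the whole second after the job is handed in: The mould stands upright on the clamp's base between the rails, flat and square (0.06 rad) against the fixed platen (within 3.5 mm), the pad pressed back more than 1 mm by it; the cam rests within 0.10 rad of its high point; all is let go and at rest (all of step 2 and x of mould in the frame of clamp between -0.008 and 0.008 m and y of mould in the frame of clamp between 0.0545 and 0.0615 m and z of mould in the frame of clamp between 0.009 and 0.015 m and angle between the y axis of mould and the y axis of clamp, either way round below 0.06 rad and angle between mould's own z axis and vertical below 0.05 rad and contact force between mould and the fingers below 0.3 N and linear speed of mould below 0.02 m/s and velocity of joint cam between -0.05 and 0.05 rad/s); the robot touches nothing.
It fails at once if the mould is tipped more than 0.6 rad (angle between mould's own z axis and vertical above 0.6 rad).
It fails at once if the mould is dropped or slammed into the clamp (faster than 0.4 m/s within 25 mm of the base plate) (horizontal distance between mould and seat below 0.03 m and z of mould in the frame of clamp below 0.037 m and linear speed of mould above 0.4 m/s).
It fails at once if something else on the bench (dark steel mould, brush, rings, spray can, screwdriver, cup) is moved more than 30 mm (distance of any of steel_mould, brush, ring_a, ring_b, spray_can, screwdriver, cup from where it was at the start of the episode above 0.03 m).
It also fails if it takes over 61 s, if anything falls off the work surface, if the arm or the gripper's body presses on something with over 40 N, if the wrist force passes 120 N, or if a joint passes its speed limit or range.

## Robot

A 7-joint arm with a two-finger parallel gripper is mounted at the origin on the work surface. World frame = base frame: x ahead of the robot, y to its left, z up, the work surface at z = 0. Lengths are in m, angles in rad, forces in N, time in s.
With the tool pointing down it reaches from about 0.4 to 0.85 m from the base axis. Payload 10.4 kg.
Tool frame: the origin (TCP) lies at the very end of the fingers, on their centre line; the grasp point (between the pads) lies 19 mm behind it; z points along the fingers, y is the direction in which the jaws open and shut (so a half turn about z gives the same grasp; the last joint's range is limited). The gripper opens to 87 mm and grips with 3 to 60 N. Pads are 19 mm wide; open, the fingers measure 117 mm over their backs; the gripper's body (75 mm by 190 mm) begins 51 mm behind the grasp point.
Start: joints at [-1.232, 0.332, -0.065, 1.46, 0.022, 1.35, -0.088], TCP at [0.221, 0.585, 0.223] pointing down, gripper open.
Joint ranges: [-2.6, 2.6], [-0.5, 2.12], [-1.47, 1.34], [0.16, 2.42], [-1.27, 4.41], [0.06, 2.06], [-2.6, 2.6]. Speed limits (rad/s): [2.22, 2.22, 2.79, 2.79, 3.14, 3.14, 3.14].

## Interface

Orientations are given as a unit quaternion [x, y, z, w].
In Python, from bench import read_state, camera, close_job, recognise, masks_of gives the robot as it stands.
- The arm moves only by the tool play_rows, never from a script. Its argument "moves" is a list of rows, each a list of 3 entries, a list of its own where there are three numbers: the shift along the tool's x, y, z in cm, then the turn, a rotation vector about the tool's x, y, z in rad, then the finger opening in cm, from 0 to 8.7. In form: [[[dx, dy, dz], [ax, ay, az], jaw], ...]. A call has 1 to 8 rows; each row is the pose to reach, as a shift and turn from the pose commanded when the call began, along the tool's axes at that moment; what a row does not reach only later rows make up. A row lasts 1/8 s, in which the tool goes at most 62.5 mm and 10.7 degrees, less where a joint would pass 70% of its speed; a pose out of reach is approached as far as the arm can. A call with a gripper value outside its range is refused whole. The fingers move at their own pace and stop on an object; "grip_force" is the grip in N (left out, the last holds). Time passes only in rows, so rows that repeat a pose let the fingers close. It gives the time, the measured TCP pose, the force and the opening at its end, in the units of the state.
- read_state(): the state, without advancing time (a new reading comes with each control period).
- camera(name): name is "side" or "top"; returns a dict with "frame" (420x560x3 uint8, red, green, blue), "intrinsics" (3x3 intrinsics, pixels), "k1" (the pictures are not rectified: a ray, as slopes to the right and down, at radius r is drawn at 1 + k1 r^2 times it, then the intrinsics apply), "camera_from_world" (4x4, takes a point from world to camera coordinates). Camera axes: x right, y down, z forward; pixel columns grow to the right and rows downward; lengths in m; the calibration is good to about 2 mm. A picture is of the moment at which its call begins. There is no depth.
- close_job(): hands the job in, once; it reports no verdict.
Trained networks look in a picture, given as the dict that the camera call returned (one of the last four; its "shot" number tells which), for a name from the list of things; names that differ only in an ending like _2 or _b are one class to them, and where a whole thing is asked for, a point or a joint stands for the part that bears it (a point fixed in the world has none). Each returns a list of dicts, best first, with "conf" (0 to 1); they miss things now and then, are a little off and sometimes report something else, mostly with a low value. They report only what shows in the picture. A call takes as long as a camera call. They do not tell look-alikes from the thing itself.
- recognise(picture, query): "at" ([column, row] in pixels, amid what is visible of it).
- masks_of(picture, query): "region" (420x560 bool, what is visible of it) and "at" ([column, row] in pixels, amid what is visible of it).
The state is a dict: "time": time; "joint_positions": joint angles; "joint_vel": joint speeds; "joint_torque": joint torques, N m; "ee_pos": TCP position; "eef_rot": TCP orientation; "ft_force": force on the tool from outside, world axes, zero at the start; "torque": the same for the moment, N m; "width": finger opening in m.
Only numpy, scipy, OpenCV 4.12 (cv2) and the standard library are available. Lean on these libraries where they do the work, as an engineer would, in place of code of your own. Each camera call takes 0.05 s, during which the arm holds its last target.

## Working session

There is one attempt and no reset: what is moved stays moved. The work goes in short steps, Python scripts to look and compute and a tool call to move; the robot and the scene stay as the last step left them, time stands still between calls to the robot, and variables do not carry over. Pictures are saved under pics/ and viewed, and the job is handed in when it is done.

Besides the shell and the picture viewer there is one more tool, called as name(argument=value, ...), one argument or row to a line, values as JSON. play_rows: Moves the arm, as the interface text tells. Its arguments: {"type":"object","properties":{"moves":{"type":"array","items":{"type":"array"}},"grip_force":{"type":"number"}},"required":["moves"]}

```bash
mkdir -p pics; ls
cat > h.py <<'E'
import numpy as np, cv2
from bench import *
def save(c,n): cv2.imwrite(f'pics/{n}.png',cv2.cvtColor(c["frame"],cv2.COLOR_RGB2BGR))
def proj(c,P):
    P=np.atleast_2d(P); T=np.array(c["camera_from_world"]);K=np.array(c["intrinsics"])
    q=P@T[:3,:3].T+T[:3,3]; s=q[:,:2]/q[:,2:]; r2=(s**2).sum(1,keepdims=True); s=s*(1+c["k1"]*r2)
    return s@K[:2,:2].T+K[:2,2]
def ray(c,uv):
    T=np.array(c["camera_from_world"]);K=np.array(c["intrinsics"])
    d=cv2.undistortPoints(np.array(uv,float).reshape(-1,1,2),K,np.array([c["k1"],0,0,0.]))[:,0]
    d=np.c_[d,np.ones(len(d))]@T[:3,:3]; o=-T[:3,:3].T@T[:3,3]
    return o,d
def atz(c,uv,z):
    o,d=ray(c,uv); return o+d*((z-o[2])/d[:,2:])
E
python3 - <<'E'
from h import *
for n in("side","top"):
    c=camera(n); save(c,n+"0"); print(n,c["k1"],np.round(c["intrinsics"],1).tolist(),np.round(c["camera_from_world"],3).tolist())
    for q in("mould","clamp","cam_knob","steel_mould","spray_can","cup","brush","screwdriver","ring_a"):
        print(q,[(np.round(d["at"]).tolist(),round(d["conf"],2)) for d in recognise(c,q)][:3])
E
```

```text
pics
side 0.05901000041256783 [[502.1, 0.0, 287.9], [0.0, 502.1, 209.7], [0.0, 0.0, 1.0]] [[-0.899, -0.438, -0.002, 0.491], [-0.324, 0.667, -0.671, 0.189], [0.295, -0.602, -0.742, 1.308], [0.0, 0.0, 0.0, 1.0]]
mould [([250.0, 353.0], 0.81), ([239.0, 302.0], 0.69), ([283.0, 266.0], 0.66)]
clamp [([270.0, 216.0], 0.7), ([361.0, 172.0], 0.18)]
cam_knob [([289.0, 194.0], 0.8), ([283.0, 111.0], 0.7), ([182.0, 264.0], 0.58)]
steel_mould [([333.0, 142.0], 0.87), ([288.0, 192.0], 0.52)]
spray_can [([284.0, 109.0], 0.87)]
cup [([250.0, 138.0], 0.93), ([281.0, 110.0], 0.72)]
brush []
screwdriver []
ring_a [([184.0, 262.0], 0.74), ([182.0, 302.0], 0.72)]
top -0.16659164903207502 [[474.6, 0.0, 277.6], [0.0, 474.6, 213.5], [0.0, 0.0, 1.0]] [[0.01, -1.0, 0.006, 0.014], [-0.991, -0.01, -0.135, 0.497], [0.135, -0.005, -0.991, 1.191], [0.0, 0.0, 0.0, 1.0]]
mould [([188.0, 238.0], 0.96), ([108.0, 242.0], 0.8), ([150.0, 206.0], 0.66)]
clamp [([272.0, 183.0], 0.88), ([297.0, 186.0], 0.6), ([262.0, 179.0], 0.56)]
cam_knob [([300.0, 184.0], 0.75), ([148.0, 210.0], 0.61), ([273.0, 182.0], 0.57)]
steel_mould [([411.0, 192.0], 0.65)]
spray_can [([421.0, 125.0], 0.88)]
cup [([361.0, 109.0], 0.95)]
brush [([169.0, 276.0], 0.83)]
screwdriver [([378.0, 251.0], 0.6)]
ring_a [([186.0, 128.0], 0.74), ([269.0, 181.0], 0.68), ([142.0, 150.0], 0.5)]
```

View pics/side0.png

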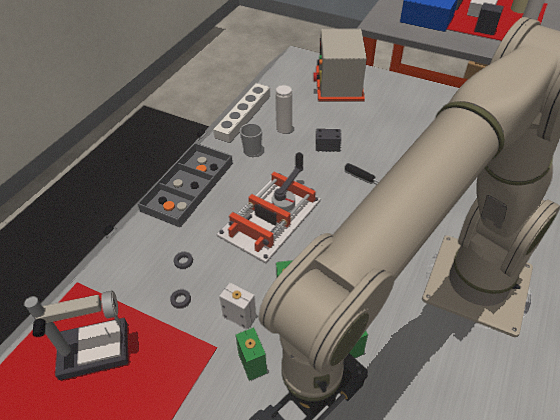

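View pics/top0.png

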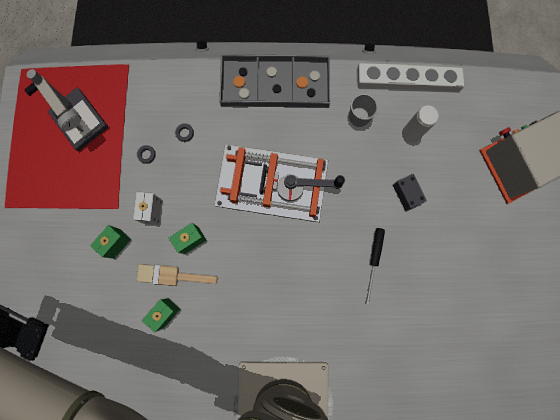

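The top view shows the aluminium mould near (145,207). The three green ones are decoys. The clamp is at (272,184), with its platen towards the left (+y) and its knob at (339,182). Next I'll zoom in for measurement.

Run:
```python
from h import *
c=camera("top"); s=camera("side")
def crop(c,x,y,w,h,k,n):
    f=c["frame"][y:y+h,x:x+w]; f=cv2.resize(f,None,fx=k,fy=k,interpolation=cv2.INTER_CUBIC)
    cv2.imwrite(f'pics/{n}.png',cv2.cvtColor(f,cv2.COLOR_RGB2BGR))
crop(c,205,135,150,95,5,"t_cl"); crop(c,120,180,60,50,10,"t_m")
crop(s,210,145,120,120,5,"s_cl"); crop(s,200,270,80,60,9,"s_m")
```

```text
(no output)
```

View pics/t_cl.png

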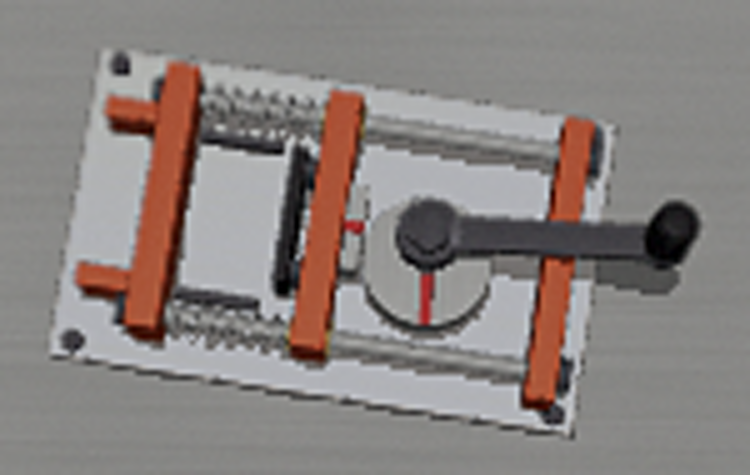

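View pics/t_m.png

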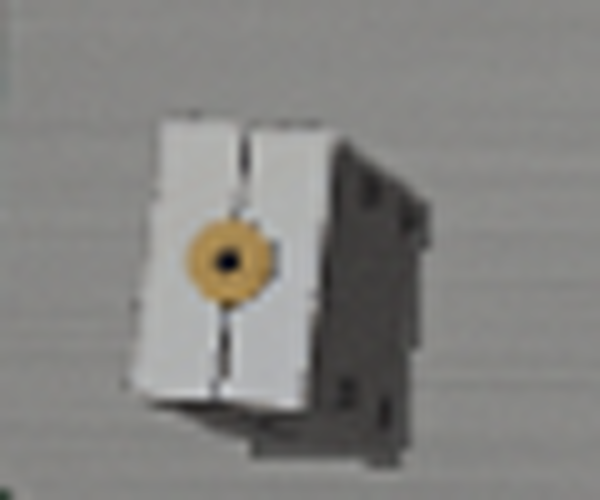

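View pics/s_cl.png

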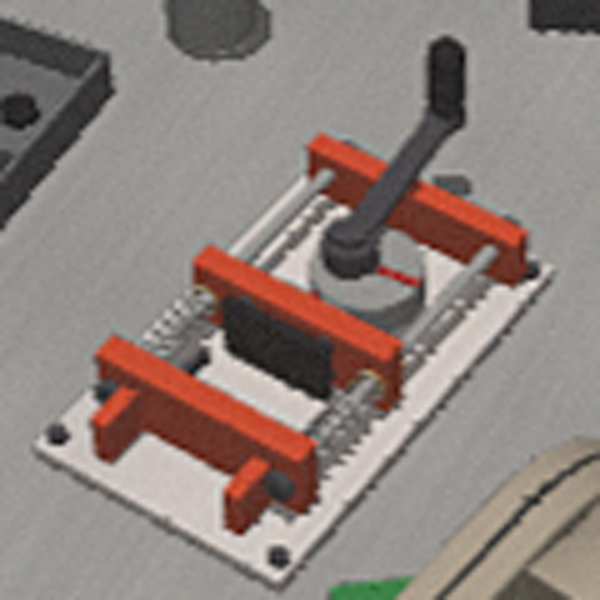

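View pics/s_m.png

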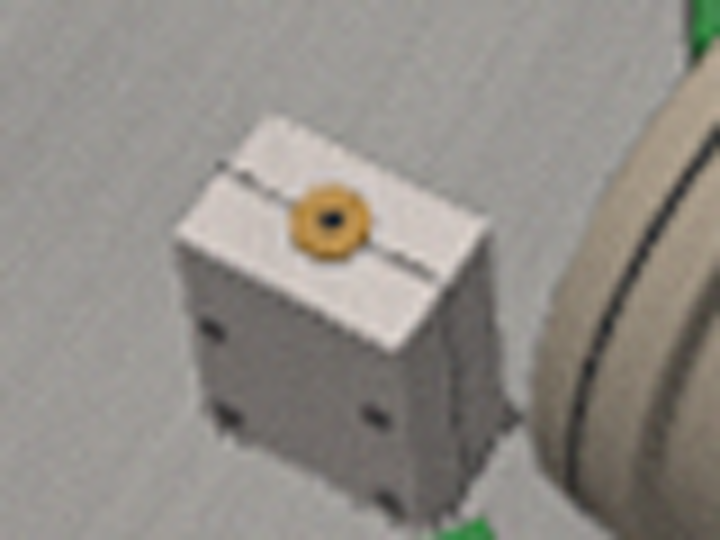

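```bash
cat > fit.py <<'E'
from h import *
from scipy.optimize import least_squares
def px(l,x,y,k): return (np.array(l,float)+.5)/k-.5+[x,y]
def world(p,P): 
    P=np.array(P,float); c,s=np.cos(p[2]),np.sin(p[2]); return np.c_[p[0]+c*P[:,0]-s*P[:,1],p[1]+s*P[:,0]+c*P[:,1],P[:,2]]
def fit(obs,p0):
    f=lambda p:np.concatenate([(proj(c,world(p,P))-u).ravel() for c,P,u in obs])
    r=least_squares(f,p0,loss='soft_l1'); return r.x,f(r.x).reshape(-1,2)
E
python3 - <<'E'
from fit import *
c=camera("top"); s=camera("side")
a,b=.085,.14
T=[(a,b,.012),(-a,b,.012),(-a,-b,.012),(a,-b,.012)]
ot=(c,T,px([(101,48),(52,356),(573,436),(615,122)],205,135,5))
os=(s,[T[0],T[1],T[2]],px([(38,445),(280,582),(552,270)],210,145,5))
for o in([ot],[os],[ot,os]):
    p,r=fit(o,[.55,0,-.1]); print("clamp",p.round(4)); print(r.round(1).tolist())
pc=p
a,b,z=.035,.022,.095
T=[(a,b,z),(a,-b,z),(-a,-b,z),(-a,b,z)]
ot=(c,T,px([(163,120),(340,132),(305,408),(132,392)],120,180,10))
os=(s,T,px([(180,235),(272,115),(490,218),(397,352)],200,270,9))
for o in([ot],[os],[ot,os]):
    p,r=fit(o,[.5,.3,-.1]); print("mould",p.round(4)); print(r.round(1).tolist())
# knob top centre z=.117 and bush
k=atz(c,px([(680,222)],205,135,5),.117)[0]; print("knob",k)
piv=world(pc,[(0,-.0495,.117)])[0]; d=(k-piv)[:2]; print(np.linalg.norm(d)); 
ang=np.arctan2(d[1],d[0])-pc[2]; print("cam",-( (ang-np.pi+np.pi)%(2*np.pi)-np.pi))
print("seat",world(pc,[(0,.053,.012)])) 
for g in (("steel",(411,192),.055),("cup",(361,109),.085),("can",(427,115),.16)): print(g[0],atz(c,[g[1]],g[2]))
st=read_state(); print(st)
E
```

```text
clamp [ 0.583   0.0354 -0.1376]
[[0.1, 0.0], [-0.7, 0.1], [0.2, -0.3], [0.3, 0.2]]
clamp [ 0.5845  0.0371 -0.1418]
[[-0.9, 0.1], [0.1, 0.3], [0.8, -0.6]]
clamp [ 0.5835  0.036  -0.1401]
[[-0.0, -0.3], [-1.0, -0.2], [-0.1, -0.4], [0.1, 0.1], [-0.4, -0.0], [0.8, 0.1], [1.2, -0.8]]
mould [ 0.504   0.3537 -0.0707]
[[0.3, -0.2], [-0.3, -0.1], [-0.1, 0.1], [0.1, 0.2]]
mould [ 0.5052  0.3555 -0.0667]
[[-0.7, -0.0], [-0.2, -0.5], [0.4, 0.5], [0.4, -0.0]]
mould [ 0.5046  0.3547 -0.0669]
[[-0.1, -0.5], [-0.7, -0.4], [-0.4, -0.2], [-0.2, 0.0], [-0.3, -0.2], [0.2, -0.7], [0.9, 0.3], [0.9, -0.2]]
knob [ 0.57170696 -0.13387193  0.117     ]
0.12095220205743451
cam -1.6706754308163108
seat [[0.59088181 0.08847833 0.012     ]]
steel [[ 0.55351192 -0.32657378  0.055     ]]
cup [[ 0.76473111 -0.19432842  0.085     ]]
can [[ 0.72645247 -0.34411569  0.16      ]]
{'time': 1.2, 'joint_positions': array([-1.23159494,  0.33222107, -0.06469134,  1.46012925,  0.02159911,
        1.34989735, -0.08849628]), 'joint_vel': array([ 9.85636861e-05, -1.34142399e-03,  9.16336641e-04,  5.01477396e-04,
        3.66492788e-04,  1.17787412e-03, -7.01131318e-04]), 'joint_torque': array([ 9.79303763e-05, -6.23051476e+01,  2.46786542e-02, -3.90116501e+01,
       -6.11460954e-02,  3.19452421e-02,  4.83186159e-05]), 'ee_pos': array([0.22121591, 0.58455048, 0.22254835]), 'eef_rot': array([ 1.79916041e-01,  9.83681970e-01,  2.04048371e-05, -3.69673311e-06]), 'ft_force': array([0.34173055, 0.29026763, 0.03405047]), 'torque': array([0.04765215, 0.02515851, 0.01050443]), 'width': 0.08707067980864566}
```

```bash
cat > pl.py <<'E'
from h import *
from scipy.spatial.transform import Rotation as R
def plan(*wps):
    s=read_state(); Rt=R.from_quat(s["eef_rot"]); 
    y=Rt.apply([0,1,0]); h=np.arctan2(y[1],y[0]); tilt=np.arccos(-Rt.apply([0,0,1])[2])
    print("t",s["time"],"pos",s["ee_pos"].round(4),"head",h.round(4),"tilt",tilt.round(4),"F",s["ft_force"].round(2),"w",round(s["width"],4))
    for x,yy,z,hd in wps:
        d=Rt.inv().apply(np.array([x,yy,z])-s["ee_pos"])*100
        t=(hd-h+np.pi/2)%np.pi-np.pi/2
        Rg=R.from_matrix(np.c_[[np.sin(h+t),-np.cos(h+t),0],[np.cos(h+t),np.sin(h+t),0],[0,0,-1]])
        print(d.round(2),(Rt.inv()*Rg).as_rotvec().round(3))
E
python3 -c "
from pl import *
plan((.505,.355,.2,1.504),(.505,.355,.054,1.504))"
```

```text
t 1.2 pos [0.2212 0.5846 0.2225] head 1.209 tilt 0.0 F [0.34 0.29 0.03] w 0.0871Traceback (most recent call last):
  File "<string>", line 3, in <module>
    plan((.505,.355,.2,1.504),(.505,.355,.054,1.504))
    ~~~~^^^^^^^^^^^^^^^^^^^^^^^^^^^^^^^^^^^^^^^^^^^^^
  File "pl.py", line 10, in plan
    Rg=R.from_matrix(np.c_[[np.sin(h+t),-np.cos(h+t),0],[np.cos(h+t),np.sin(h+t),0],[0,0,-1]])
  File "scipy/spatial/transform/_rotation.pyx", line 1143, in scipy.spatial.transform._rotation.Rotation.from_matrix
ValueError: Non-positive determinant (left-handed or null coordinate frame) in rotation matrix 0: [[ 0.99776995  0.06674667  0.        ]
 [-0.06674667  0.99776995  0.        ]
 [ 0.          0.         -1.        ]].
```

```bash
sed -i 's/\[np.sin(h+t),-np.cos(h+t),0\]/[-np.sin(h+t),np.cos(h+t),0]/' pl.py
python3 -c "
from pl import *
plan((.505,.355,.2,1.504),(.505,.355,.054,1.504))"
```

```text
t 1.2 pos [0.2212 0.5846 0.2225] head 1.209 tilt 0.0 F [0.34 0.29 0.03] w 0.0871
[-34.67 -11.42   2.25] [ 0.    -0.    -0.295]
[-34.67 -11.42  16.85] [ 0.    -0.    -0.295]
```

play_rows(
  moves=[
    [[-6, -2, 0], [0, 0, -0.1], 8.7],
    [[-12, -4, 0.5], [0, 0, -0.2], 8.7],
    [[-18, -6, 1], [0, 0, -0.295], 8.7],
    [[-24, -8, 1.5], [0, 0, -0.295], 8.7],
    [[-30, -10, 2], [0, 0, -0.295], 8.7],
    [[-34.67, -11.42, 2.25], [0, 0, -0.295], 8.7],
    [[-34.67, -11.42, 2.25], [0, 0, -0.295], 8.7],
    [[-34.67, -11.42, 2.25], [0, 0, -0.295], 8.7],
  ],
)

```text
time: 2.2
ee_pos: [0.5045, 0.3557, 0.2]
eef_rot: [0.033, 0.999, 0.0, -0.0]
ft_force: [0.4, 0.4, 0.1]
width: 0.0872
```

```bash
python3 -c "
from pl import *
plan((.505,.355,.1,1.504),(.505,.355,.054,1.504))
c=camera('top');s=camera('side');save(c,'t1');save(s,'s1')"
```

```text
t 2.2 pos [0.5045 0.3557 0.2   ] head 1.5043 tilt 0.0008 F [0.42 0.37 0.05] w 0.0872
[-0.06 -0.07 10.  ] [ 0.    -0.001  0.   ]
[-0.06 -0.07 14.6 ] [ 0.    -0.001  0.   ]
```

View pics/s1.png

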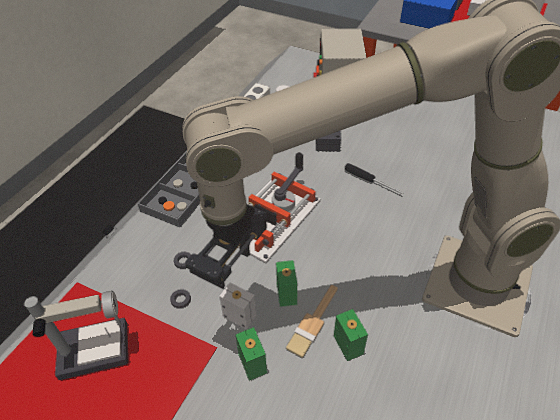

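The gripper hovers above the mould, with its fingers on either side of (238,300). The greens stay clear, so I'll descend and grip.

play_rows(
  moves=[
    [[0, 0, 4], [0, 0, 0], 8.7],
    [[0, 0, 8], [0, 0, 0], 8.7],
    [[0, 0, 11], [0, 0, 0], 8.7],
    [[0, 0, 13.5], [0, 0, 0], 8.7],
    [[0, 0, 14.5], [0, 0, 0], 8.7],
    [[0, 0, 14.5], [0, 0, 0], 8.7],
  ],
  grip_force=30,
)

```text
time: 3.05
ee_pos: [0.5044, 0.3557, 0.0551]
eef_rot: [0.033, 0.999, -0.0, -0.0]
ft_force: [0.6, -0.3, -0.6]
width: 0.0867
```

play_rows(
  moves=[
    [[0, 0, 0], [0, 0, 0], 5.5],
    [[0, 0, 0], [0, 0, 0], 4.8],
    [[0, 0, 0], [0, 0, 0], 4.4],
    [[0, 0, 0], [0, 0, 0], 4.0],
    [[0, 0, 0], [0, 0, 0], 3.6],
    [[0, 0, 0], [0, 0, 0], 3.6],
  ],
  grip_force=30,
)

```text
time: 3.8
ee_pos: [0.5051, 0.3549, 0.0551]
eef_rot: [0.033, 0.999, -0.0, -0.0]
ft_force: [-0.3, -0.3, 0.7]
width: 0.044
```

```bash
python3 -c "
from pl import *
plan((.505,.355,.2,1.504))
c=camera('top');s=camera('side');save(c,'t2');save(s,'s2')"
```

```text
t 3.8 pos [0.5051 0.3549 0.0551] head 1.5039 tilt 0.0001 F [-0.28 -0.34  0.74] w 0.044
[ 1.000e-02  1.000e-02 -1.449e+01] [-0. -0. -0.]
```

View pics/s2.png

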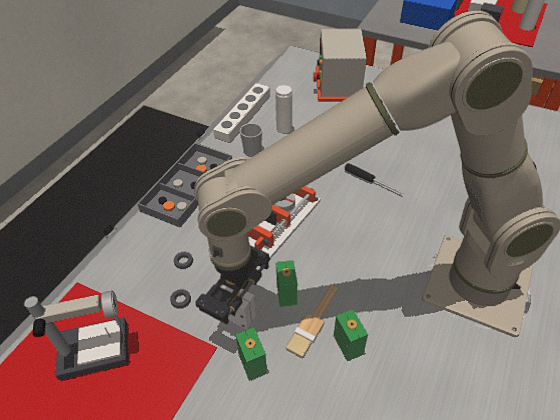

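Measured width is 44.0 mm, so the grasp is good. Next: lift and carry.

play_rows(
  moves=[
    [[0, 0, -2], [0, 0, 0], 3.6],
    [[0, 0, -6], [0, 0, 0], 3.6],
    [[0, 0, -11], [0, 0, 0], 3.6],
    [[0, 0, -14.5], [0, 0, 0], 3.6],
    [[0, 0, -14.5], [0, 0, 0], 3.6],
  ],
)

```text
time: 4.53
ee_pos: [0.5062, 0.3559, 0.2038]
eef_rot: [0.033, 0.999, 0.002, 0.002]
ft_force: [-0.6, 1.4, -6.3]
width: 0.0436
```

```bash
python3 -c "
from pl import *
plan((.5909,.0885,.2,1.4308),(.5909,.0885,.0671,1.4308))
c=camera('top');s=camera('side');save(c,'t3');save(s,'s3')"
```

```text
t 4.525 pos [0.5062 0.3559 0.2038] head 1.5039 tilt 0.0058 F [-0.65  1.42 -6.29] w 0.0436
[-10.24 -26.12   0.31] [0.004 0.004 0.073]
[-10.18 -26.17  13.6 ] [0.004 0.004 0.073]
```

View pics/s3.png

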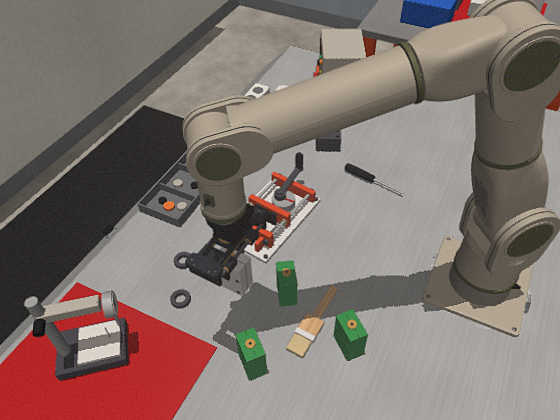

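The mould hangs upright in the gripper at about (240,270).

play_rows(
  moves=[
    [[-1.5, -4, 0], [0, 0, 0.02], 3.6],
    [[-3.2, -8.5, 0], [0, 0, 0.04], 3.6],
    [[-5, -13, 0], [0, 0, 0.06], 3.6],
    [[-7, -17.5, 0], [0, 0, 0.073], 3.6],
    [[-8.8, -22, 0], [0, 0, 0.073], 3.6],
    [[-9.9, -25, 0], [0, 0, 0.073], 3.6],
    [[-10.3, -26.1, 0], [0, 0, 0.073], 3.6],
    [[-10.3, -26.1, 0], [0, 0, 0.073], 3.6],
  ],
)

```text
time: 5.62
ee_pos: [0.5897, 0.0875, 0.1987]
eef_rot: [0.07, 0.998, -0.0, -0.001]
ft_force: [-0.3, 1.4, -6.8]
width: 0.0439
```

play_rows(
  moves=[
    [[0, 0, 1], [0, 0, 0], 3.6],
    [[0, 0, 2.5], [0, 0, 0], 3.6],
    [[0, 0, 4.5], [0, 0, 0], 3.6],
    [[0, 0, 5.5], [0, 0, 0], 3.6],
    [[0, 0, 6], [0, 0, 0], 3.6],
    [[0, 0, 6], [0, 0, 0], 3.6],
    [[0, 0, 6], [0, 0, 0], 3.6],
  ],
)

```text
time: 6.5
ee_pos: [0.5908, 0.0878, 0.1407]
eef_rot: [0.07, 0.998, 0.0, 0.0]
ft_force: [0.2, -0.0, -5.4]
width: 0.0434
```

```bash
python3 -c "
from pl import *
plan((.5909,.0885,.14,1.4308),(.5909,.0885,.0671,1.4308))
c=camera('top');s=camera('side')
def crop(c,x,y,w,h,k,n):
    f=c['frame'][y:y+h,x:x+w]; f=cv2.resize(f,None,fx=k,fy=k,interpolation=cv2.INTER_CUBIC)
    cv2.imwrite(f'pics/{n}.png',cv2.cvtColor(f,cv2.COLOR_RGB2BGR))
crop(c,205,115,150,120,5,'t4');crop(s,170,105,200,160,4,'s4')"
```

```text
t 6.5 pos [0.5908 0.0878 0.1407] head 1.431 tilt 0.0011 F [ 0.21 -0.03 -5.36] w 0.0434
[-0.    0.07  0.07] [0.001 0.001 0.   ]
[0.01 0.06 7.36] [0.001 0.001 0.   ]
```

View pics/s4.png

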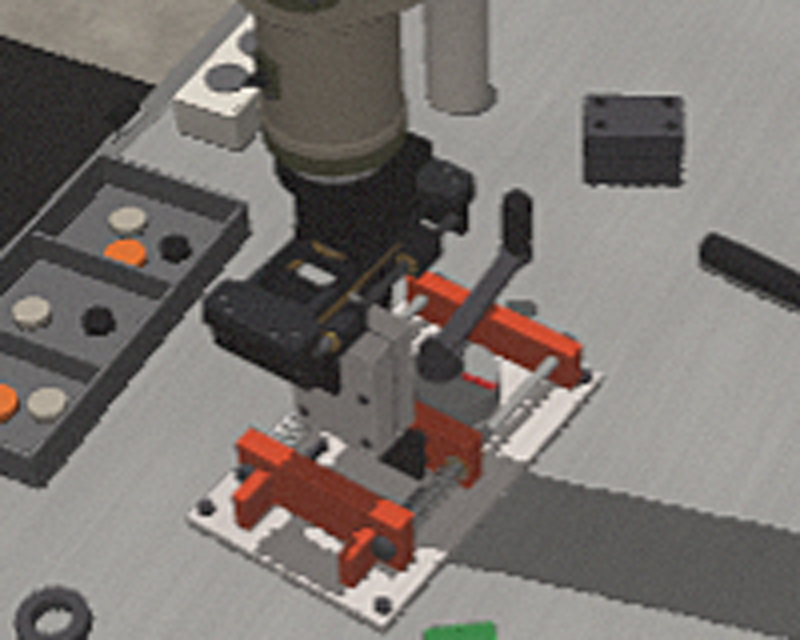

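View pics/t4.png

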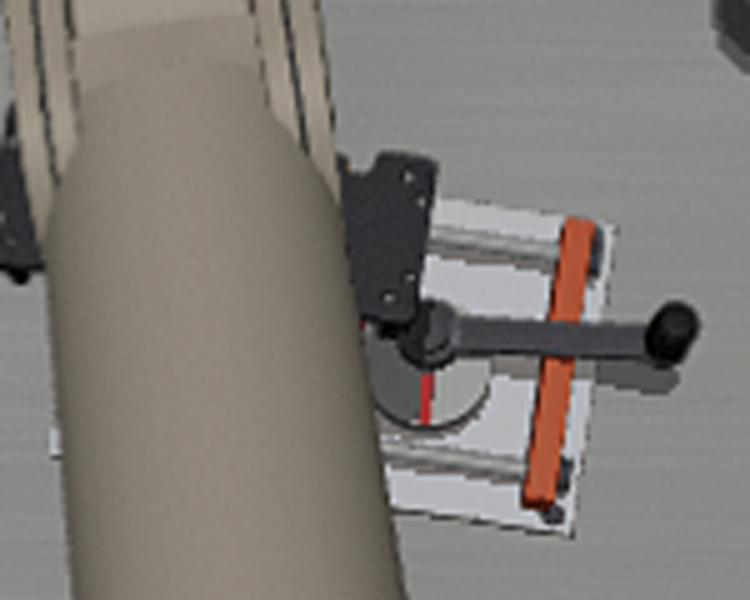

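Run:
```python
from fit import *
s=camera("side"); st=read_state(); p=st["ee_pos"]
k=5;x0,y0,w,h=205,160,130,115
f=cv2.resize(s["frame"][y0:y0+h,x0:x0+w],None,fx=k,fy=k,interpolation=cv2.INTER_CUBIC)[:,:,::-1].copy()
def line(pose,P,col):
    q=((proj(s,world(pose,P))-[x0,y0]+.5)*k-.5).round().astype(int)
    cv2.polylines(f,[q.reshape(-1,1,2)],False,col,1)
mp=[p[0],p[1],1.431-np.pi/2]; zb=p[2]-.0551
a,b=.035,.022
for z in(zb,zb+.095): line(mp,[(a,b,z),(a,-b,z),(-a,-b,z),(-a,b,z),(a,b,z)],(255,0,255))
for x,y in((a,b),(-a,b),(-a,-b)): line(mp,[(x,y,zb),(x,y,zb+.095)],(255,0,255))
c=[.5835,.036,-.140]
line(c,[(-.07,.08,.06),(.07,.08,.06)],(0,255,0)); line(c,[(-.036,.0265,.06),(.036,.0265,.06)],(0,255,0))
line(c,[(-.085,-.14,.012),(-.085,.14,.012),(.085,.14,.012)],(0,255,0))
cv2.imwrite("pics/s5.png",f)
```

```text
(no output)
```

View pics/s5.png

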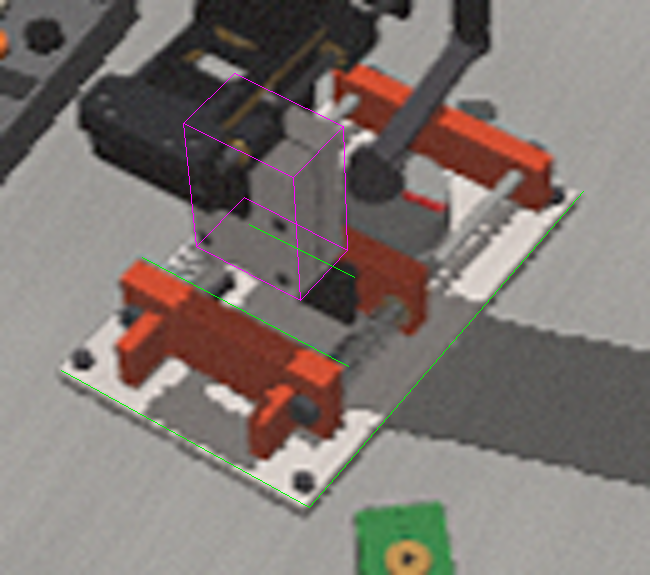

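The overlay matches the picture within about 1 px. I'll shift slightly towards +y and lower gently.

play_rows(
  moves=[
    [[-0.06, 0.12, 0.5], [0, 0, 0], 3.6],
    [[-0.06, 0.12, 1.5], [0, 0, 0], 3.6],
    [[-0.06, 0.12, 2.5], [0, 0, 0], 3.6],
    [[-0.06, 0.12, 3.5], [0, 0, 0], 3.6],
    [[-0.06, 0.12, 4.5], [0, 0, 0], 3.6],
    [[-0.06, 0.12, 5.3], [0, 0, 0], 3.6],
    [[-0.06, 0.12, 5.8], [0, 0, 0], 3.6],
    [[-0.06, 0.12, 6], [0, 0, 0], 3.6],
  ],
)

```text
time: 7.65
ee_pos: [0.5911, 0.0888, 0.0798]
eef_rot: [0.07, 0.998, -0.0, -0.0]
ft_force: [0.1, -0.3, -6.2]
width: 0.0435
```

```bash
python3 -c "
from pl import *
plan((.5915,.0889,.0671,1.4308))"
```

```text
t 7.65 pos [0.5911 0.0888 0.0798] head 1.431 tilt 0.0002 F [ 0.14 -0.34 -6.17] w 0.0435
[-0.04  0.01  1.27] [-0. -0.  0.]
```

play_rows(
  moves=[
    [[0, 0, 0.3], [0, 0, 0], 3.6],
    [[0, 0, 0.6], [0, 0, 0], 3.6],
    [[0, 0, 0.85], [0, 0, 0], 3.6],
    [[0, 0, 1.05], [0, 0, 0], 3.6],
    [[0, 0, 1.15], [0, 0, 0], 3.6],
    [[0, 0, 1.2], [0, 0, 0], 3.6],
    [[0, 0, 1.2], [0, 0, 0], 3.6],
  ],
)

```text
time: 8.52
ee_pos: [0.5912, 0.0889, 0.0681]
eef_rot: [0.07, 0.998, 0.0, 0.0]
ft_force: [1.4, 0.8, -4.6]
width: 0.0442
```

```bash
python3 -c "
from pl import *
plan((.5915,.0889,.0671,1.4308))
s=camera('side')
f=s['frame'][150:265,205:335]; f=cv2.resize(f,None,fx=5,fy=5,interpolation=cv2.INTER_CUBIC)
cv2.imwrite('pics/s6.png',f[:,:,::-1])"
```

```text
t 8.525 pos [0.5912 0.0889 0.0681] head 1.431 tilt 0.0001 F [ 1.37  0.82 -4.64] w 0.0442
[-0.03  0.01  0.1 ] [0. 0. 0.]
```

View pics/s6.png

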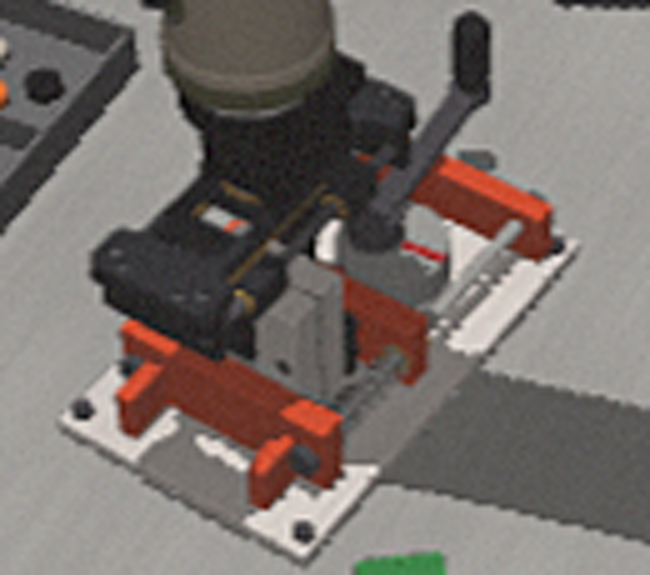

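The mould is between the platen and the pad. I'll lower the last millimetre.

play_rows(
  moves=[
    [[0, 0, 0.05], [0, 0, 0], 3.6],
    [[0, 0, 0.1], [0, 0, 0], 3.6],
    [[0, 0, 0.12], [0, 0, 0], 3.6],
    [[0, 0, 0.12], [0, 0, 0], 3.6],
  ],
)

```text
time: 9.07
ee_pos: [0.5912, 0.0888, 0.0671]
eef_rot: [0.07, 0.998, 0.0, 0.0]
ft_force: [-1.8, 0.3, -1.7]
width: 0.0437
```

play_rows(
  moves=[
    [[0, 0, 0.04], [0, 0, 0], 3.6],
    [[0, 0, 0.04], [0, 0, 0], 4.6],
    [[0, 0, 0.04], [0, 0, 0], 5.5],
    [[0, 0, 0.04], [0, 0, 0], 6.5],
    [[0, 0, 0.04], [0, 0, 0], 7],
    [[0, 0, 0.04], [0, 0, 0], 7],
  ],
)

```text
time: 9.82
ee_pos: [0.5912, 0.0889, 0.0664]
eef_rot: [0.07, 0.998, 0.0, 0.0]
ft_force: [-0.2, -0.7, -0.1]
width: 0.0687
```

play_rows(
  moves=[
    [[0, 0, -2], [0, 0, 0], 7],
    [[0, 0, -5], [0, 0, 0], 7],
    [[0, 0, -9], [0, 0, 0], 7],
    [[0, 0, -13], [0, 0, 0], 7],
    [[4, 0, -15], [0, 0, 0], 7],
    [[9, 0, -15], [0, 0, 0], 6],
    [[12, 0, -15], [0, 0, 0], 6],
    [[12, 0, -15], [0, 0, 0], 6],
  ],
)

```text
time: 10.82
ee_pos: [0.471, 0.1062, 0.2169]
eef_rot: [0.069, 0.998, 0.001, 0.0]
ft_force: [-0.6, -0.7, 0.5]
width: 0.0606
```

```bash
python3 -c "
from pl import *
plan((.5717,-.1339,.2,1.4308))
s=camera('side');c=camera('top');save(c,'t7')
f=s['frame'][150:265,205:335]; f=cv2.resize(f,None,fx=5,fy=5,interpolation=cv2.INTER_CUBIC)
cv2.imwrite('pics/s7.png',f[:,:,::-1])
f=c['frame'][135:230,205:355]; f=cv2.resize(f,None,fx=5,fy=5,interpolation=cv2.INTER_CUBIC)
cv2.imwrite('pics/t7.png',f[:,:,::-1])"
```

```text
t 10.825 pos [0.471  0.1062 0.2169] head 1.4326 tilt 0.0012 F [-0.56 -0.7   0.47] w 0.0606
[-13.28 -22.39   1.67] [0.001 0.    0.002]
```

View pics/s7.png

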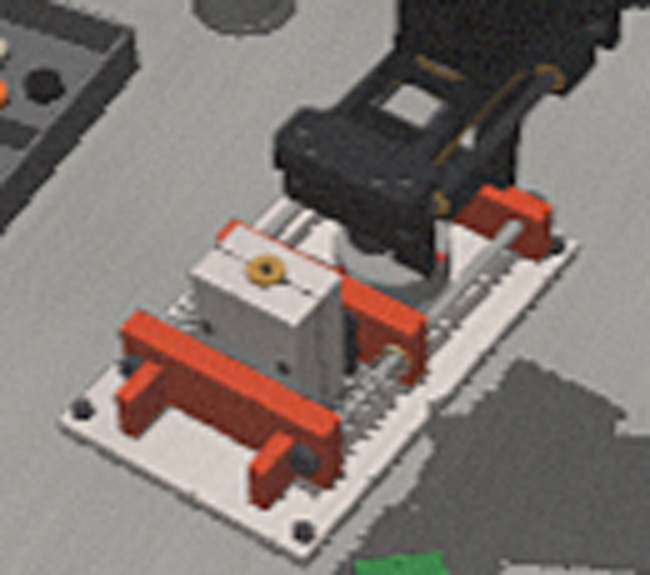

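View pics/t7.png

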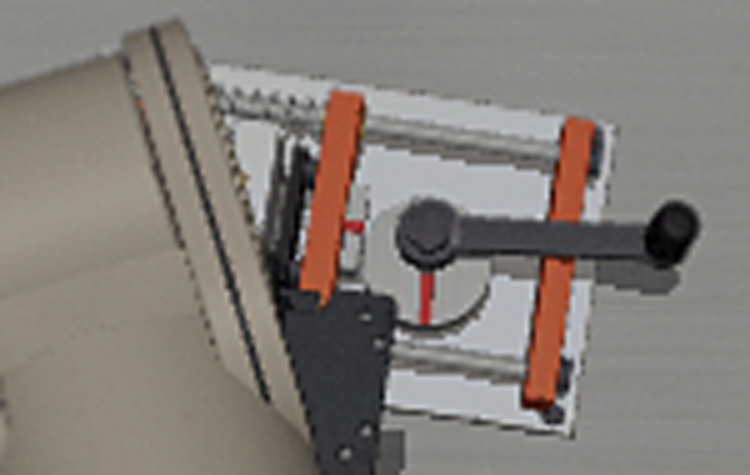

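The mould now stands in the clamp, upright and square, with its bush at (258,204) in the side view. Next is the knob.

```bash
cat > kn.py <<'E'
from pl import *
from fit import world
C=[.5843,.0368,-.140]
def knob(th): a=np.pi-th; return world(C,[(.12*np.cos(a),-.0495+.12*np.sin(a),.096)])[0]
E
python3 -c "
from kn import *
for t in(-1.7,-1.67,-1.64): print(t,knob(t))
s=camera('side');c=camera('top')
for n,cc in(('s',s),('t',c)):
    for t in(-1.7,-1.65):
        k=knob(t).copy(); k[2]=.117; print(n,t,proj(cc,k))
    print([(d['at'],d['conf']) for d in recognise(cc,'cam_knob')][:2])
f=s['frame'][130:250,230:350]; f=cv2.resize(f,None,fx=5,fy=5,interpolation=cv2.INTER_CUBIC)
cv2.imwrite('pics/s8.png',f[:,:,::-1])
k=knob(-1.67); plan((k[0],k[1],.2,2.217),(k[0],k[1],.077,2.217))
print(read_state()['joint_positions'])"
```

```text
-1.7 [ 0.57609708 -0.1322087   0.096     ]
-1.67 [ 0.57249841 -0.13211585  0.096     ]
-1.64 [ 0.56890415 -0.13191509  0.096     ]
s -1.7 [[298.30690155 153.44844493]]
s -1.65 [[300.13206123 154.08936373]]
[([285.3, 204.4], 0.77)]
t -1.7 [[339.9023522  177.22960192]]
t -1.65 [[339.84261196 179.6337165 ]]
[([265.4, 176.5], 0.68), ([298.4, 185.8], 0.64)]
t 11.125 pos [0.4729 0.1053 0.2162] head 1.4303 tilt 0.0003 F [-0.04 -0.53  0.04] w 0.0601
[-13.19 -22.11   1.63] [-0.    -0.    -0.787]
[-13.19 -22.11  13.93] [-0.    -0.    -0.787]
[-0.518574    0.01845375  0.20844875  1.83972713 -0.00378337  1.28409915
  1.12116388]
```

play_rows(
  moves=[
    [[-1, -3, 0], [0, 0, -0.1], 6],
    [[-2.5, -7, 0], [0, 0, -0.22], 6],
    [[-5, -11, 0], [0, 0, -0.36], 6],
    [[-7.5, -15, 0.5], [0, 0, -0.5], 6],
    [[-10.5, -19, 1], [0, 0, -0.64], 6],
    [[-12.5, -21.3, 1.6], [0, 0, -0.75], 6],
    [[-13.2, -22.1, 1.6], [0, 0, -0.787], 6],
    [[-13.2, -22.1, 1.6], [0, 0, -0.787], 6],
  ],
)

```text
time: 12.12
ee_pos: [0.5724, -0.1328, 0.1998]
eef_rot: [-0.317, 0.948, -0.0, -0.001]
ft_force: [-1.1, 0.4, 0.6]
width: 0.0602
```

```bash
python3 -c "
from kn import *
s=camera('side');c=camera('top')
k=knob(-1.67); plan((k[0],k[1],.2,2.217),(k[0],k[1],.077,2.217))
f=np.hstack([x['frame'][110:230,260:380] for x in (s,c)]); f=cv2.resize(f,None,fx=3.3,fy=3.3,interpolation=cv2.INTER_CUBIC)
cv2.imwrite('pics/s9.png',f[:,:,::-1])
"
```

```text
t 12.225 pos [ 0.5722 -0.1312  0.2002] head 2.2173 tilt 0.0005 F [-0.02  0.96  0.54] w 0.06
[ 0.03 -0.09  0.02] [ 0. -0.  0.]
[ 0.03 -0.09 12.32] [ 0. -0.  0.]
```

View pics/s9.png

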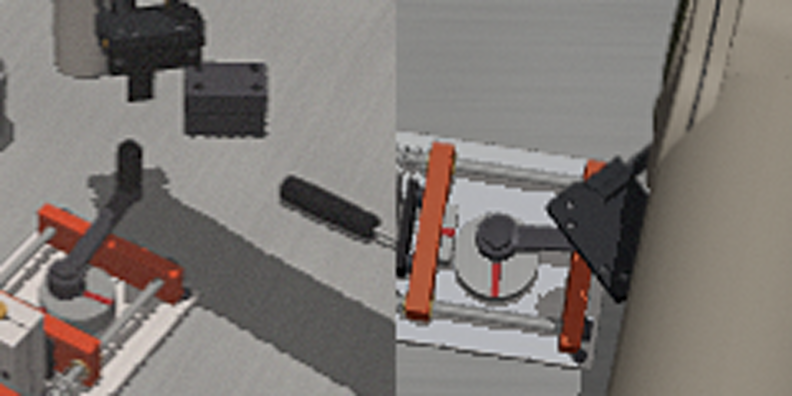

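play_rows(
  moves=[
    [[0, -0.05, 3], [0, 0, 0], 6],
    [[0, -0.05, 5.5], [0, 0, 0], 6],
    [[0, -0.05, 8], [0, 0, 0], 6],
    [[0, -0.05, 10], [0, 0, 0], 6],
    [[0, -0.05, 11.5], [0, 0, 0], 6],
    [[0, -0.05, 12.3], [0, 0, 0], 6],
    [[0, -0.05, 12.3], [0, 0, 0], 6],
  ],
)

```text
time: 13.1
ee_pos: [0.5725, -0.1319, 0.0773]
eef_rot: [-0.318, 0.948, 0.0, -0.0]
ft_force: [-0.4, -0.8, 0.9]
width: 0.0599
```

play_rows(
  moves=[
    [[0, 0, 0], [0, 0, 0], 4.5],
    [[0, 0, 0], [0, 0, 0], 3.2],
    [[0, 0, 0], [0, 0, 0], 2.7],
    [[0, 0, 0], [0, 0, 0], 2.4],
    [[0, 0, 0], [0, 0, 0], 2.0],
    [[0, 0, 0], [0, 0, 0], 2.0],
  ],
  grip_force=25,
)

```text
time: 13.85
ee_pos: [0.5727, -0.1323, 0.0775]
eef_rot: [-0.318, 0.948, -0.0, 0.0]
ft_force: [0.3, -1.1, 0.7]
width: 0.0231
```

```bash
python3 -c "
from kn import *
s=camera('side')
plan(*[(*knob(t)[:2],.077,2.217) for t in np.arange(-1.67,0.1,.12)])
f=s['frame'][110:230,220:380]; f=cv2.resize(f,None,fx=5,fy=5,interpolation=cv2.INTER_CUBIC)
cv2.imwrite('pics/s10.png',f[:,:,::-1])
"
```

```text
t 13.9 pos [ 0.5727 -0.1323  0.0775] head 2.2178 tilt 0.0004 F [-0.48 -0.95  1.11] w 0.0234
[0.   0.03 0.05] [-0.     0.     0.001]
[1.06 1.   0.05] [-0.     0.     0.001]
[1.99 2.1  0.05] [-0.     0.     0.001]
[2.78 3.3  0.05] [-0.     0.     0.001]
[3.42 4.59 0.05] [-0.     0.     0.001]
[3.91 5.95 0.05] [-0.     0.     0.001]
[4.23 7.35 0.05] [-0.     0.     0.001]
[4.37 8.78 0.05] [-0.     0.     0.001]
[ 4.35 10.22  0.05] [-0.     0.     0.001]
[ 4.15 11.65  0.05] [-0.     0.     0.001]
[ 3.79 13.04  0.05] [-0.     0.     0.001]
[ 3.26 14.38  0.05] [-0.     0.     0.001]
[ 2.57 15.64  0.05] [-0.     0.     0.001]
[ 1.74 16.82  0.05] [-0.     0.     0.001]
[ 0.77 17.88  0.05] [-0.     0.     0.001]
```

View pics/s10.png

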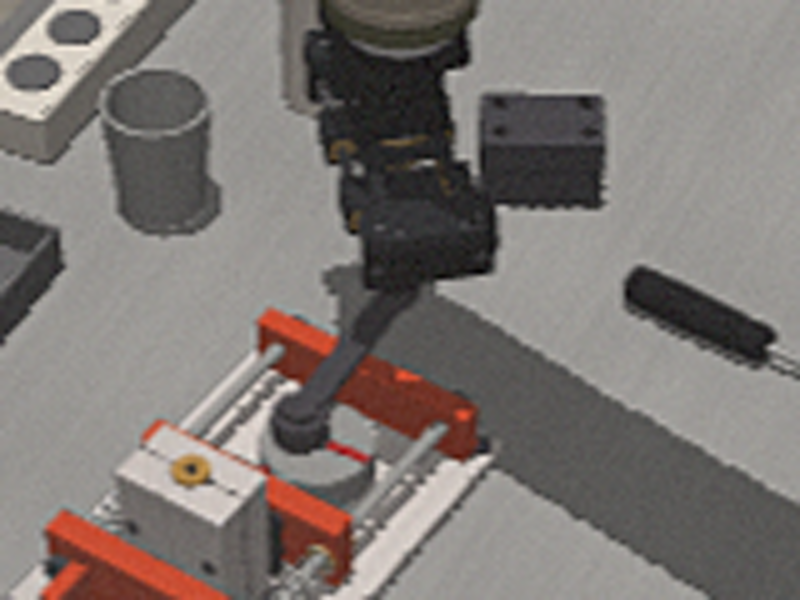

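The knob is gripped at a width of 23 mm. I'll swing the first part of the arc.

play_rows(
  moves=[
    [[0.5, 0.45, 0], [0, 0, 0], 2.0],
    [[1.06, 1.0, 0], [0, 0, 0], 2.0],
    [[1.5, 1.55, 0], [0, 0, 0], 2.0],
    [[1.99, 2.1, 0], [0, 0, 0], 2.0],
    [[2.4, 2.7, 0], [0, 0, 0], 2.0],
    [[2.78, 3.3, 0], [0, 0, 0], 2.0],
    [[2.78, 3.3, 0], [0, 0, 0], 2.0],
  ],
)

```text
time: 14.78
ee_pos: [0.5297, -0.1222, 0.0775]
eef_rot: [-0.318, 0.948, 0.0, -0.0]
ft_force: [-1.5, -3.4, 3.1]
width: 0.0233
```

```bash
python3 -c "
from kn import *
plan(*[(*knob(t)[:2],.0775,2.217) for t in np.arange(-1.31,0.1,.12)])
"
```

```text
t 14.775 pos [ 0.5297 -0.1222  0.0775] head 2.2183 tilt 0.0012 F [-1.47 -3.45  3.05] w 0.0233
[-0.04 -0.1  -0.  ] [ 0.001 -0.001  0.001]
[ 0.6   1.19 -0.  ] [ 0.001 -0.001  0.001]
[1.08 2.54 0.  ] [ 0.001 -0.001  0.001]
[1.4  3.95 0.  ] [ 0.001 -0.001  0.001]
[1.55 5.38 0.  ] [ 0.001 -0.001  0.001]
[1.52 6.82 0.  ] [ 0.001 -0.001  0.001]
[1.33 8.24 0.01] [ 0.001 -0.001  0.001]
[0.96 9.64 0.01] [ 0.001 -0.001  0.001]
[4.300e-01 1.097e+01 1.000e-02] [ 0.001 -0.001  0.001]
[-2.600e-01  1.224e+01  1.000e-02] [ 0.001 -0.001  0.001]
[-1.090e+00  1.341e+01  1.000e-02] [ 0.001 -0.001  0.001]
[-2.060e+00  1.448e+01  1.000e-02] [ 0.001 -0.001  0.001]
```

play_rows(
  moves=[
    [[0.35, 0.63, 0], [0, 0, 0], 2.0],
    [[0.64, 1.29, 0], [0, 0, 0], 2.0],
    [[0.9, 1.96, 0], [0, 0, 0], 2.0],
    [[1.13, 2.65, 0], [0, 0, 0], 2.0],
    [[1.31, 3.35, 0], [0, 0, 0], 2.0],
    [[1.45, 4.05, 0], [0, 0, 0], 2.0],
    [[1.59, 5.48, 0], [0, 0, 0], 2.0],
    [[1.59, 5.48, 0], [0, 0, 0], 2.0],
  ],
)

```text
time: 15.78
ee_pos: [0.484, -0.087, 0.0774]
eef_rot: [-0.319, 0.948, 0.001, -0.0]
ft_force: [0.2, 1.1, 2.3]
width: 0.0232
```

```bash
python3 -c "
from kn import *
plan(*[(*knob(t)[:2],.0775,2.217) for t in np.arange(-.83,0.1,.12)])
s=camera('side');c=camera('top')
f=s['frame'][110:230,220:380]; f=cv2.resize(f,None,fx=5,fy=5,interpolation=cv2.INTER_CUBIC)
cv2.imwrite('pics/s11.png',f[:,:,::-1])
"
```

```text
t 15.775 pos [ 0.484  -0.087   0.0774] head 2.2195 tilt 0.0016 F [0.21 1.11 2.25] w 0.0232
[ 0.03 -0.18 -0.01] [0.002 0.    0.002]
[ 0.    1.26 -0.  ] [0.002 0.    0.002]
[-0.2   2.68 -0.  ] [0.002 0.    0.002]
[-0.56  4.07 -0.  ] [0.002 0.    0.002]
[-1.1   5.41  0.  ] [0.002 0.    0.002]
[-1.78  6.68  0.  ] [0.002 0.    0.002]
[-2.62  7.85  0.01] [0.002 0.    0.002]
[-3.59  8.91  0.01] [0.002 0.    0.002]
```

View pics/s11.png

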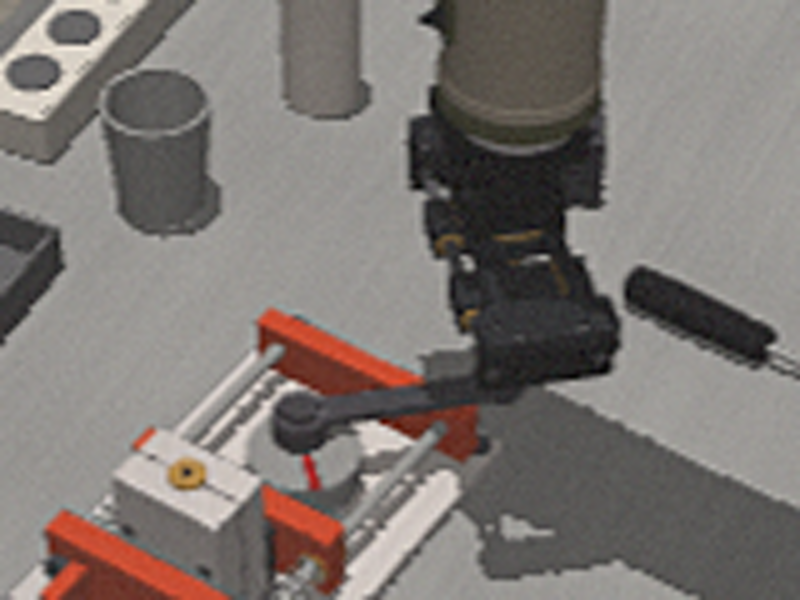

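play_rows(
  moves=[
    [[0.03, 0.72, 0], [0, 0, 0], 2.0],
    [[-0.02, 1.44, 0], [0, 0, 0], 2.0],
    [[-0.22, 2.87, 0], [0, 0, 0], 2.0],
    [[-0.58, 4.26, 0], [0, 0, 0], 2.0],
    [[-1.11, 5.6, 0], [0, 0, 0], 2.0],
    [[-1.8, 6.86, 0], [0, 0, 0], 2.0],
    [[-2.2, 7.45, 0], [0, 0, 0], 2.0],
    [[-2.2, 7.45, 0], [0, 0, 0], 2.0],
  ],
)

```text
time: 16.88
ee_pos: [0.458, -0.0162, 0.0775]
eef_rot: [-0.318, 0.948, -0.001, 0.0]
ft_force: [3.8, -2.6, -1.5]
width: 0.0235
```

```bash
python3 -c "
from kn import *
plan(*[(*knob(t)[:2],.0775,2.217) for t in (-.17,-.11,-.05,0)])
print([(t,knob(t)[:2].round(4)) for t in (-.3,-.2,-.1,0)])
s=camera('side');c=camera('top')
f=s['frame'][110:230,220:380]; f=cv2.resize(f,None,fx=5,fy=5,interpolation=cv2.INTER_CUBIC)
cv2.imwrite('pics/s12.png',f[:,:,::-1])
"
```

```text
t 16.875 pos [ 0.458  -0.0162  0.0775] head 2.2177 tilt 0.0017 F [ 3.83 -2.64 -1.49] w 0.0235
[ 0.02  0.07 -0.  ] [-0.002  0.001  0.001]
[-0.41  0.64 -0.  ] [-0.002  0.001  0.001]
[-0.88  1.19 -0.  ] [-0.002  0.001  0.001]
[-1.29  1.62 -0.01] [-0.002  0.001  0.001]
[(-0.3, array([ 0.4589, -0.0313])), (-0.2, array([ 0.4576, -0.0194])), (-0.1, array([ 0.4575, -0.0074])), (0, array([0.4586, 0.0045]))]
```

View pics/s12.png

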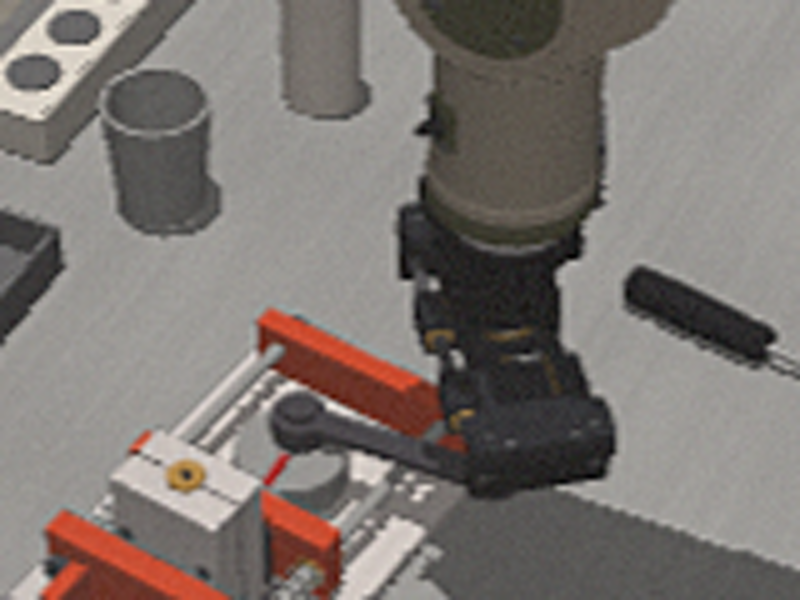

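play_rows(
  moves=[
    [[-0.41, 0.6, 0], [0, 0, 0], 2.0],
    [[-0.88, 1.17, 0], [0, 0, 0], 2.0],
    [[-1.3, 1.62, 0], [0, 0, 0], 2.0],
    [[-1.3, 1.62, 0], [0, 0, 0], 2.0],
    [[-1.3, 1.62, 0], [0, 0, 0], 2.0],
  ],
)

```text
time: 17.6
ee_pos: [0.459, 0.0038, 0.0775]
eef_rot: [-0.317, 0.948, -0.001, 0.001]
ft_force: [6.7, -5.0, -3.5]
width: 0.0235
```

```bash
python3 -c "
from kn import *
from scipy.optimize import least_squares
p=read_state()['ee_pos'][:2]
D=np.array([(.5727,-.1323),(.5297,-.1222),(.484,-.087),(.458,-.0162),p])
r=least_squares(lambda c:np.hypot(*(D-c).T)-.12,[.577,-.012])
print(r.x,r.fun.round(4),world(C,[(0,-.0495,0)]))
d=r.x-D; print('cam',-(np.arctan2(d[:,1],d[:,0])+.14))
plan((*knob(0)[:2],.0775,2.217))
s=camera('side')
f=s['frame'][110:230,220:380]; f=cv2.resize(f,None,fx=5,fy=5,interpolation=cv2.INTER_CUBIC)
cv2.imwrite('pics/s13.png',f[:,:,::-1])
"
```

```text
[ 0.57795097 -0.01236959] [ 0. -0. -0.  0.  0.] [[ 0.57739262 -0.01221569  0.        ]]
cam [-1.66704079 -1.29685721 -0.81128931 -0.17192231 -0.00443728]
t 17.6 pos [0.459  0.0038 0.0775] head 2.2169 tilt 0.0025 F [ 6.68 -4.95 -3.53] w 0.0235
[-0.    0.08 -0.  ] [-0.002  0.001 -0.   ]
```

View pics/s13.png

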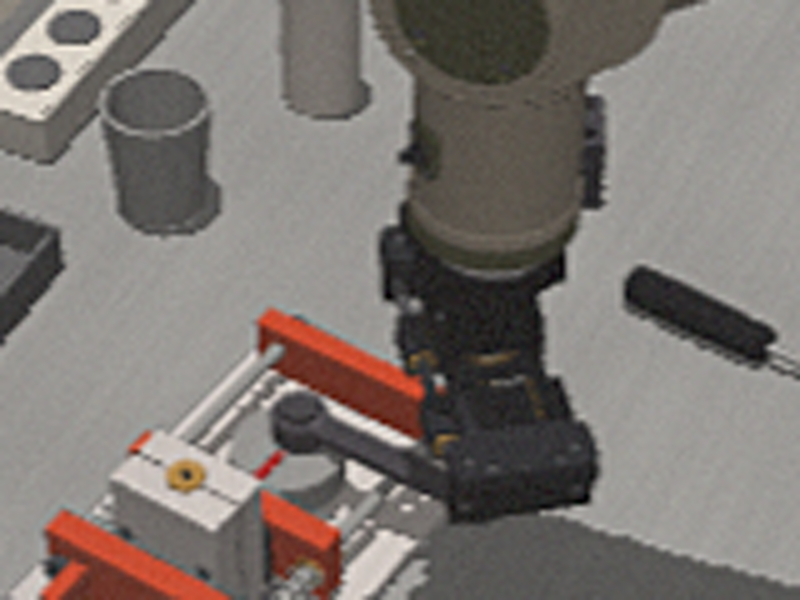

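The circle fits within 0.1 mm and gives a cam angle of about -0.004. I'll release and retreat.

play_rows(
  moves=[
    [[0, 0, 0], [0, 0, 0], 3],
    [[0, 0, 0], [0, 0, 0], 4],
    [[0, 0, 0], [0, 0, 0], 5],
    [[0, 0, 0], [0, 0, 0], 5],
    [[0, 0, -2], [0, 0, 0], 5],
    [[0, 0, -5], [0, 0, 0], 5],
    [[0, 0, -9], [0, 0, 0], 5],
    [[0, 0, -14], [0, 0, 0], 5],
  ],
)

```text
time: 18.65
ee_pos: [0.4573, 0.0051, 0.2182]
eef_rot: [-0.318, 0.948, 0.0, -0.001]
ft_force: [1.5, 0.4, 0.1]
width: 0.0496
```

play_rows(
  moves=[
    [[1.5, -1.5, -3], [0, 0, 0], 5],
    [[4.5, -4.5, -4], [0, 0, 0], 5],
    [[7, -7, -5], [0, 0, 0], 5],
    [[10, -10, -6], [0, 0, 0], 5],
    [[11, -13, -6], [0, 0, 0], 5],
    [[11, -17, -6], [0, 0, 0], 5],
    [[11, -20, -6], [0, 0, 0], 5],
    [[11, -20, -6], [0, 0, 0], 5],
  ],
)

```text
time: 19.65
ee_pos: [0.4908, -0.2226, 0.2767]
eef_rot: [-0.316, 0.949, -0.0, -0.001]
ft_force: [0.0, 0.8, -0.6]
width: 0.0501
```

```bash
python3 -c "
from kn import *
plan()
s=camera('side');c=camera('top');save(c,'t14')
f=s['frame'][145:265,205:345]; f=cv2.resize(f,None,fx=5,fy=5,interpolation=cv2.INTER_CUBIC)
cv2.imwrite('pics/s14.png',f[:,:,::-1])
f=c['frame'][135:230,205:355]; f=cv2.resize(f,None,fx=5,fy=5,interpolation=cv2.INTER_CUBIC)
cv2.imwrite('pics/t14c.png',f[:,:,::-1])
"
```

```text
t 19.65 pos [ 0.4908 -0.2226  0.2767] head 2.2144 tilt 0.0016 F [ 0.04  0.79 -0.65] w 0.0501
```

View pics/s14.png

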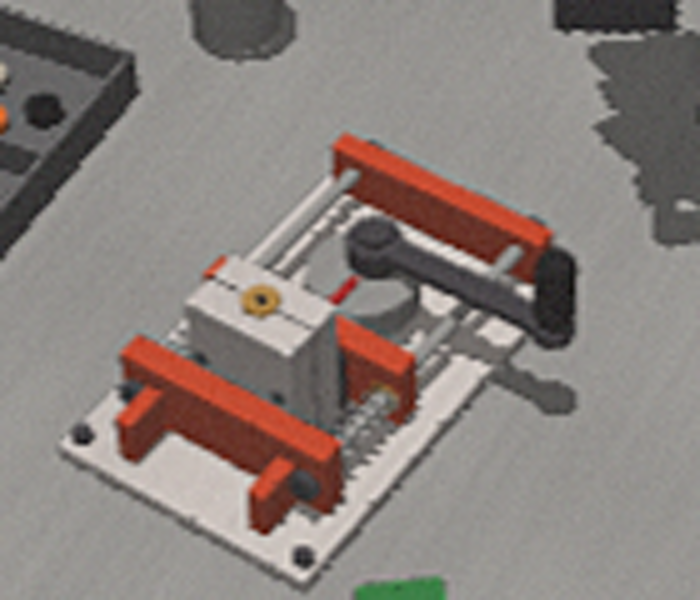

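View pics/t14c.png

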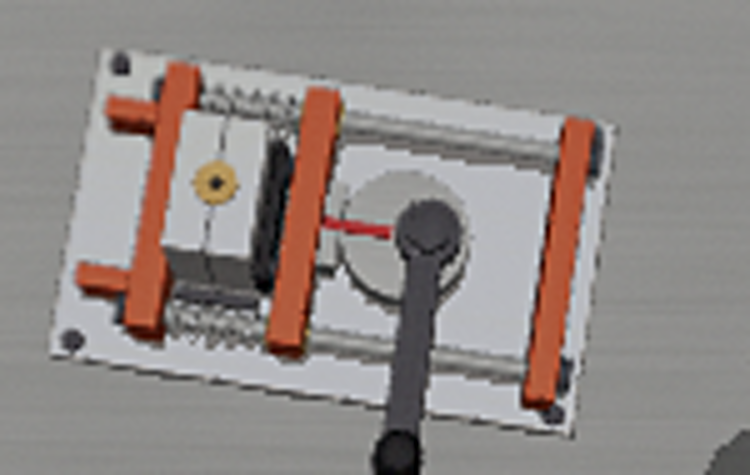

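View pics/t14.png

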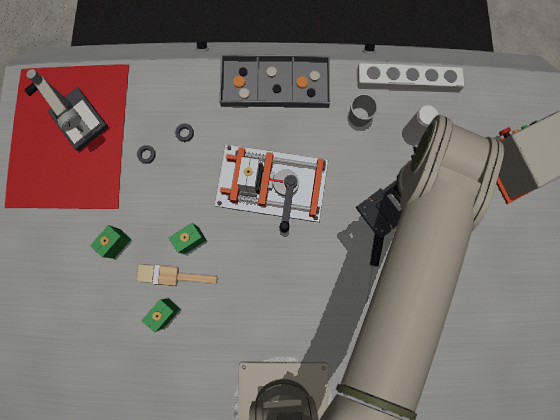

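The red lines meet, and the mould sits between the pad and the platen. One quick numeric check before handing in.

Run:
```python
from kn import *
from fit import *
c=camera("top"); s=camera("side")
a,b,z=.035,.022,.107
T=[(a,b,z),(a,-b,z),(-a,-b,z),(-a,b,z)]
ot=(c,T,px([(185,110),(270,122),(250,260),(163,245)],205,135,5))
os=(s,T,px([(187,298),(228,258),(338,308),(295,352)],205,145,5))
for o,C0 in(([ot],[.583,.0354,-.1376]),([os],[.5845,.0371,-.1418])):
    p,r=fit(o,[.59,.09,-.14]); d=p[:2]-C0[:2]; cs,sn=np.cos(C0[2]),np.sin(C0[2])
    print("mould in clamp",(cs*d[0]+sn*d[1]).round(4),(-sn*d[0]+cs*d[1]).round(4),(p[2]-C0[2]).round(3),abs(r).max().round(1))
k=atz(c,px([(397,445)],205,135,5),.117)[0]; C0=[.583,.0354,-.1376]; d=world(C0,[(0,-.0495,0)])[0]-k
print("cam",-(np.arctan2(d[1],d[0])-C0[2]),np.hypot(*d[:2]))
```

```text
mould in clamp -0.0007 0.0578 0.002 0.4
mould in clamp -0.0008 0.0578 0.043 1.2
cam 0.009157689561835991 0.1166061949851287
```

```bash
python3 -c "
from bench import *
s=read_state();print(s['joint_vel'].round(4));print(close_job())"
```

```text
[-0.0068 -0.005   0.0015 -0.     -0.0006 -0.0023 -0.001 ]
the job is handed in; nothing more can be done
None
```

I loaded the aluminium mould into the clamp and let it go. I then swung the lever by its knob to the cam's high point, backed the arm well clear and handed the job in at about 20 s. No verdict was reported.

**Last checks, from the pictures:**
- **Mould position:** both cameras put it at x ≈ -0.8 mm, y ≈ 57.8 mm in the clamp's frame, against 58 mm when clamped.
- **Mould squareness:** the cameras disagreed here. The top view gave 0.002 rad (fit residual up to 0.4 px). The side view gave 0.043 rad with a poorer fit (up to 1.2 px). Both are under the 0.06 limit, and I trust the top view more.
- **Cam:** about +0.009 rad from the picture, and -0.004 rad from the arm's own path just before release. The two red lines meet in the top view.
- **Pad:** I had no direct reading of how far it is pressed back. I inferred clamping from the mould's shift to 57.8 mm.
- **Other items:** those visible in the last top view looked unmoved, judged by eye. The arm hid the dark steel mould and part of the screwdriver in that view, but it never went near them at bench height.

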